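# Switch on the fume extractor under its latched guard cover

## Task

Switch on the fume extractor of the laser bench: reach under the front lip of the control box's amber cover, feel along it for the hidden sprung catch, push the catch aside to the box's left and lift the cover with it, and swing the cover fully open. Then flip the orange toggle over to its rear, green-marked side. Leave the cover standing open and the black lamp toggle off, force nothing, and leave the things around the box where they are.

Things in the scene. Friction and masses are not known exactly. Their poses are not given: they have to be found in the camera images.
- control_box: White extractor control box, fixed, 130 deep (x) x 240 wide (y) x 110 mm tall. Origin: centre of its underside; x points from its front (robot side) to its rear, y to its left, z up. Front face at x = -65 mm. Two toggles stand on its top inside an amber see-through cover, whose shut top is at z = 203 mm and which is 292 mm high when open.
- lip_zone (a point): Fixed point of the box at x = -105, y = 0, z = 90 mm in its frame (same axes): middle of the zone, hidden under the lip, where the end of the safety catch may be: an upright steel tongue 6 mm thick, z = 73 to 107 mm, standing straight out of the front face to x = -105. Its y is unknown: anywhere from -45 to +45 mm. Under the lip there is otherwise free space.
- catch_line (a point): Fixed point of the box at x = -45, y = 0, z = 90 mm: the catch's upright pivot lies on this line along y. The sprung tongue gives only towards +y (box's left): 3 N at its end to start it, 6 N at the stop. Its end must go 18 mm to free the cover and stops hard at 28 mm. Hold it aside until the lip has risen 15 mm. Else the cover has only 3 mm of play at the lip.
- cover_hinge (a point): Middle of the cover's hinge line (along the box's y), at the box's rear top edge: x = 65, z = 115 mm in the box's frame. Axes as the box's.
- cover (a joint): Cover angle about the hinge, rad: 0 shut, grows as the front lip rises and swings back, 1.6 fully open against its stop. Lifting takes about 2 to 3 N at the lip; past about 1.2 rad it falls back open by itself and stays.
- lip_edge (a point): Middle of the lower front edge of the cover's yellow lip, 177 mm from the hinge line; moves with the cover. The lip is 220 mm wide, 6 mm thick, lies in the plane of the hinge and, shut, sticks out level 47 mm beyond the box's front face, its underside at z = 115 mm.
- fan_bat (a joint): Angle of the orange fan toggle, rad: 0 off (leaning to the front, towards the robot, red mark), 0.84 on (leaning to the rear, green mark). Over-centre spring: it resists with about 4 N at the tip at first, ever less up to the centre (0.42); let go before that it springs back, beyond it it snaps across by itself.
- fan_bat_tip (a point): Tip of the orange bat, 60 mm from its pivot; the bat is 11 to 17 mm thick, leaning 0.42 rad from upright either way along the box's x. The pivot lies at x = 0, y = +50 or -50 mm, z = 122 mm in the box's frame: the orange and black toggles may be either way round.
- lamp_bat (a joint): Angle of the black lamp toggle, rad: 0 off (leaning to the front), 0.84 on. Same make; to be left off.
- lamp_bat_tip (a point): Tip of the black bat, 60 mm from its pivot, same make.
- lens_tube: Bystander, loose: upright aluminium lens tube, 48 mm wide, 85 mm tall. Origin at its underside's centre.
- hex_driver: Bystander, loose: screwdriver-like hex driver lying flat, 170 mm long.
- power_meter: Bystander, loose: green hand-held meter lying flat, 140 x 75 x 30 mm. Origin at its underside's centre.
- mirror_mount: Bystander, loose: black mirror mount standing on its foot, 60 mm wide, 70 mm tall. Origin at its underside's centre.
- duster_can: Bystander, loose: blue can, 52 mm wide, 150 mm tall. Origin at its underside's centre.
- mug: Bystander, loose: white mug, 80 mm wide, 90 mm tall. Origin at its underside's centre.

How it is judged (in metres and radians):
On the way, in this order (a step that is already met when the one before it is completed fails the run):
1. the cover is swung open (value of joint cover above 1.3 rad), for 0.2 s.
2. the orange fan toggle is flipped over to on (value of joint fan_bat above 0.7 rad and value of joint cover above 1.3 rad), for 0.2 s.
At the end, for the whole second after the job is handed in: The cover stands open (more than 1.3 rad) and at rest, the orange fan toggle is on (more than 0.7 rad), the black lamp toggle is still off (less than 0.15 rad) (all of step 2 and value of joint lamp_bat below 0.15 rad and velocity of joint cover between -0.1 and 0.1 rad/s); the robot touches nothing.
It fails at once if the control box, its cover or its catch is forced (more than 40 N from the robot) (contact force between any of the fingers, the arm and control_box above 40 N).
It fails at once if the black lamp toggle is switched (value of joint lamp_bat above 0.3 rad).
It fails at once if a thing standing round the box is shoved more than 30 mm or knocked over (distance of any of lens_tube, hex_driver, power_meter, mirror_mount, duster_can, mug from where it was at the start of the episode above 0.03 m or angle between any of lens_tube, power_meter, mirror_mount, duster_can, mug's own z axis and vertical above 0.4 rad).
It also fails if it takes over 54 s, if anything falls off the work surface, if the arm or the gripper's body presses on something with over 40 N, if the wrist force passes 120 N, or if a joint passes its speed limit or range.

## Robot

A 6-joint arm with a two-finger parallel gripper is mounted at the origin on the work surface. World frame = base frame: x ahead of the robot, y to its left, z up, the work surface at z = 0. Lengths are in m, angles in degrees, forces in N, time in s.
With the tool pointing down it reaches from about 0.3 to 0.875 m from the base axis. Payload 6.4 kg.
Tool frame: the origin (TCP) lies at the very end of the fingers, on their centre line; the grasp point (between the pads) lies 19 mm behind it; z points along the fingers, y is the line along which they close (so a half turn about z gives the same grasp; the last joint's range is limited). The gripper opens to 85 mm and grips with 20 to 120 N. Pads are 22 mm wide; open, the fingers measure 114 mm over their backs; the gripper's body (76 mm by 85 mm) begins 54 mm behind the grasp point. The pads swing forward as they close: fully open they stand 13 mm farther back than shut.
Start: joints at [-78.512, 10.359, 92.074, -0, 77.567, -11.82], TCP at [0.228, -0.528, 0.231] pointing down, gripper open.
Joint ranges: [-171.53, 171.53], [-51.25, 118.39], [17.06, 147.69], [-65.23, 245.23], [0, 150.52], [-178.68, 178.68]. Speed limits (degrees/s): [147.25, 147.25, 172.46, 180, 180, 180].

## Interface

Orientations are given as a 3x3 rotation matrix whose columns are the frame's x, y, z axes.
In Python, from rig import r, planner, vision, find_in, sensors gives the robot as it stands. The module is installed in compiled form; this text tells all that it offers. Calls block until the motion is done:
- r.goto(position, orientation): joint-space move of the TCP to a pose.
- r.move_linear(position, rotation=None, max_speed=0.15, stop_force=None): straight line of the TCP; rotation=None keeps the orientation; max_speed is the mean speed in m/s. With stop_force (N) it stops when the force on the tool has changed by that much, and returns True; else False.
- r.set_joints(angles): joint-space move.
- r.move_gripper(opening, squeeze=None): finger opening in m; squeeze is the grip in N (None keeps the last); returns when the fingers have stopped.
- r.wait(seconds).
- planner.solve_ik(position, orientation): joint angles nearest the present ones, or None.
- vision.get_image(name): name is "side" or "top" or "wrist"; returns a dict with "img" (420x560x3 uint8, red, green, blue), "fx", "fy", "cx", "cy" (pixels), "world_to_cam" (4x4, takes a point from world to camera coordinates); the wrist camera has in their place "tool_from_camera" (4x4, takes a point from camera to tool coordinates, whose origin is the TCP and whose axes are the flange's). Camera axes: x right, y up, looking along -z (the intrinsics and any distortion apply to the point x, -y, -z); pixel columns grow to the right and rows downward; lengths in m; the calibration is good to about 2 mm. A picture is of the moment at which its call begins: read the wrist's pose just before it. There is no depth.
A pose or a line that the arm cannot do raises r.IKError and nothing moves.
- r.job_done(): hands the job in; it is judged then, once.
Trained networks look in a picture, given as the dict that the camera call returned (one of the last four; its "shot" number tells which), for a name from the list of things; names that differ only in an ending like _2 or _b are one class to them, and where a whole thing is asked for, a point or a joint stands for the part that bears it (a point fixed in the world has none). Each returns a list of dicts, best first, with "p" (0 to 1); they miss things now and then, are a little off and sometimes report something else, mostly with a low value. They report only what shows in the picture. A call takes as long as a camera call.
- find_in(picture, label): "at" ([column, row] in pixels, amid what is visible of it).
Readings, each from a call of its own:
- sensors.get_t(): time.
- sensors.get_q(): joint angles.
- sensors.get_qvel(): joint speeds.
- sensors.get_joint_efforts(): joint torques, N m.
- sensors.get_tool_pos(): TCP position.
- sensors.get_tcp_rot(): TCP orientation.
- sensors.get_contact_force(): force on the tool from outside, world axes, zero at the start.
- sensors.get_wrist_torque(): the same for the moment, N m.
- sensors.get_width(): finger opening in m.
- sensors.get_grasp_force(): force on a finger pad.
Only numpy, scipy, OpenCV 4.12 (cv2) and the standard library are available. Lean on these libraries where they do the work, as an engineer would, in place of code of your own. Each camera call takes 0.05 s, during which the arm holds its last target. There are 200 camera calls.

## Working session

There is one attempt and no reset: what is moved stays moved. The work goes in short steps, each a Python script; the robot and the scene stay as the last script left them, time stands still between calls to the robot, and variables do not carry over. Pictures are saved under pics/ and viewed, at most 10 in all, crops included, and the job is handed in when it is done.

```bash
mkdir -p pics; cat > a.py <<'E'
from rig import r, planner, vision, find_in, sensors
import cv2, numpy as np
for n in ("side","top"):
    p=vision.get_image(n)
    cv2.imwrite(f"pics/{n}.png",p["img"][:,:,::-1])
    print(n,p["fx"],p["fy"],p["cx"],p["cy"],{k:v for k,v in p.items() if k not in("img","world_to_cam")}.keys());print(np.round(p["world_to_cam"],4).tolist())
    for l in ("control_box","cover","lip_edge","fan_bat","lamp_bat","lens_tube","hex_driver","power_meter","mirror_mount","duster_can","mug"):
        print(l,[(np.round(d["at"]).tolist(),round(d["p"],2)) for d in find_in(p,l)[:2]])
print(sensors.get_t())
E
python3 a.py
```

```text
side 522.949986150686 522.949986150686 280.8566157784397 211.39200401791715 dict_keys(['fx', 'fy', 'cx', 'cy', 'shot'])
[[-0.8206, -0.5713, -0.0169, 0.4972], [0.2892, -0.4406, 0.8499, -0.2791], [-0.493, 0.6925, 0.5267, -0.9224], [0.0, 0.0, 0.0, 1.0]]
control_box [([288.0, 206.0], 0.65), ([196.0, 258.0], 0.48)]
cover [([292.0, 195.0], 0.85)]
lip_edge [([288.0, 191.0], 0.96), ([289.0, 205.0], 0.31)]
fan_bat []
lamp_bat []
lens_tube [([256.0, 273.0], 0.7)]
hex_driver [([288.0, 329.0], 0.97)]
power_meter [([367.0, 214.0], 0.62)]
mirror_mount [([356.0, 188.0], 0.93)]
duster_can [([196.0, 258.0], 0.74)]
mug [([286.0, 205.0], 0.62), ([286.0, 330.0], 0.19)]
top 481.05376544697845 481.05376544697845 271.5184734227665 211.3864320903205 dict_keys(['fx', 'fy', 'cx', 'cy', 'shot'])
[[0.0279, -0.9994, -0.0194, 0.0014], [0.9829, 0.0239, 0.1828, -0.6058], [-0.1822, -0.0241, 0.983, -1.0487], [0.0, 0.0, 0.0, 1.0]]
control_box [([303.0, 207.0], 0.72)]
cover [([302.0, 206.0], 0.86)]
lip_edge [([303.0, 206.0], 0.94)]
fan_bat []
lamp_bat []
lens_tube [([224.0, 221.0], 0.56)]
hex_driver []
power_meter [([388.0, 255.0], 0.77)]
mirror_mount []
duster_can []
mug [([388.0, 181.0], 0.81)]
1.2
```

View pics/top.png

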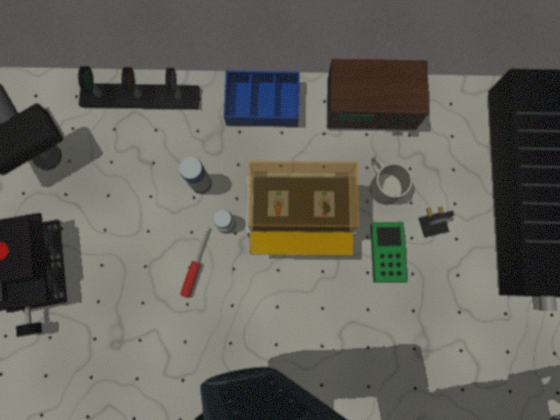

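View pics/side.png

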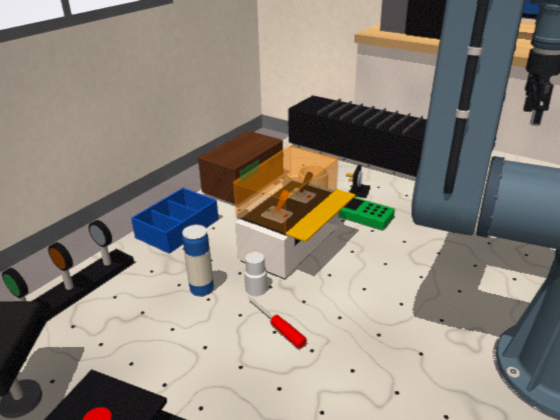

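The top view shows the orange toggle on the box's left (278,205) and the black one on its right (325,205). The yellow lip spans cols 250–354 and rows 231–255. The space in front of it is clear. The side view agrees. I'll fit the box pose from the yellow lip.

```bash
cat > b.py <<'E'
from rig import r, planner, vision, find_in, sensors
import cv2, numpy as np
from scipy.optimize import least_squares
P={n:vision.get_image(n) for n in("top","side")}
def proj(p,X):
    c=np.c_[X,np.ones(len(X))]@np.array(p["world_to_cam"]).T
    return np.c_[p["cx"]+p["fx"]*c[:,0]/-c[:,2], p["cy"]-p["fy"]*c[:,1]/-c[:,2]]
M={}
for n,p in P.items():
    h=cv2.cvtColor(p["img"],cv2.COLOR_RGB2HSV)
    m=cv2.inRange(h,(20,200,140),(32,255,255))
    k,l,s,_=cv2.connectedComponentsWithStats(m); i=1+np.argmax(s[1:,4]); M[n]=(l==i); print(n,s[i])
    c,_=cv2.findContours(M[n].astype(np.uint8),0,1); c=max(c,key=cv2.contourArea)
    print(cv2.boxPoints(cv2.minAreaRect(c)).round(1).tolist())
def pts(v,B):
    x,y,a=v; R=np.array([[np.cos(a),-np.sin(a),0],[np.sin(a),np.cos(a),0],[0,0,1]])
    return B@R.T+[x,y,0]
# silhouette of lip top face in top view -> front corners and moments
def res(v):
    B=np.array([[-.112,.11,.118],[-.112,-.11,.118]])
    return (proj(P["top"],pts(v,B))-F).ravel()
c,_=cv2.findContours(M["top"].astype(np.uint8),0,1); q=cv2.boxPoints(cv2.minAreaRect(max(c,key=cv2.contourArea)))
q=q[np.argsort(-q[:,1])][:2]; F=q[np.argsort(q[:,0])]+[[0,.5],[0,.5]]
s=least_squares(res,[.6,0,0]); print("box",s.x,"res",s.fun.round(1))
v=s.x
B=np.array([[sx*.065,sy*.12,z] for sx in(-1,1) for sy in(-1,1) for z in(0,.11)]+[[-.112,.11,.115],[-.112,-.11,.115],[-.065,.11,.121],[-.065,-.11,.121]]+[[-.0245,sy*.05,.177] for sy in(-1,1)])
ims=[]
for n,p in P.items():
    im=cv2.resize(p["img"][:,:,::-1],None,fx=4,fy=4,interpolation=cv2.INTER_CUBIC)
    for u in proj(p,pts(v,B)): cv2.circle(im,tuple(int(t) for t in u*4+2),3,(255,0,255),-1)
    u=proj(p,pts(v,[[0,0,.1]]))[0]*4
    ims.append(im[int(u[1])-300:int(u[1])+300,int(u[0])-300:int(u[0])+300])
cv2.imwrite("pics/fit.png",cv2.resize(np.hstack(ims),(800,400)))
np.save("box.npy",v)
R=np.array([[np.cos(v[2]),-np.sin(v[2]),0],[np.sin(v[2]),np.cos(v[2]),0],[0,0,1]])
def W(b): return R@np.array(b)+[v[0],v[1],0]
for sg in(1,-1):
    T=np.c_[R@[0,0,0],R@[0,0,0],R@[1,0,0]].astype(float)
    T[:,1]=[0,0,sg]; T[:,0]=np.cross(T[:,1],T[:,2])
    for b in([-.2,-.08,.088],[-.088,-.08,.088],[-.088,.06,.088],[-.02,0,.21],[.02,0,.235],[0,.05,.165]):
        z=planner.solve_ik(W(b),T); print(sg,b,None if z is None else np.round(z))
E
python3 b.py
```

```text
top [ 251  233  101   21 2033]
[[251.0, 233.0], [351.0, 233.0], [351.0, 253.0], [251.0, 253.0]]
side [ 286  190   69   51 1264]
[[285.0, 232.8000030517578], [342.79998779296875, 181.39999389648438], [355.70001220703125, 195.89999389648438], [297.79998779296875, 247.3000030517578]]
box [ 0.61651204 -0.04634946  0.02632709] res [-1.8 -0.   1.7 -0.1]
1 [-0.2, -0.08, 0.088] [-98.  58. 141.  81.  87. 162.]
1 [-0.088, -0.08, 0.088] [-61.  50. 133. 118.  91. 178.]
1 [-0.088, 0.06, 0.088] [-34.  53. 138. 144.  99. 174.]
1 [-0.02, 0, 0.21] [ -36.   21.  138.  141.   74. -167.]
1 [0.02, 0, 0.235] [ -31.   18.  134.  144.   67. -164.]
1 [0, 0.05, 0.165] [ -24.   32.  134.  153.   78. -174.]
-1 [-0.2, -0.08, 0.088] [-98.  58. 141.  81.  87. -18.]
-1 [-0.088, -0.08, 0.088] [-61.  50. 133. 118.  91.  -2.]
-1 [-0.088, 0.06, 0.088] [-34.  53. 138. 144.  99.  -6.]
-1 [-0.02, 0, 0.21] [-36.  21. 138. 141.  74.  13.]
-1 [0.02, 0, 0.235] [-31.  18. 134. 144.  67.  16.]
-1 [0, 0.05, 0.165] [-24.  32. 134. 153.  78.   6.]
```

View pics/fit.png

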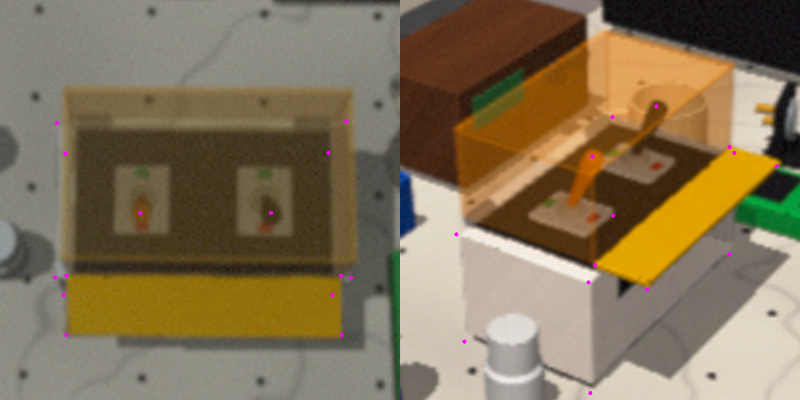

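The fit holds to within a few mm: the side-view corners sit about 2 px low. I'll take a low, nearly level approach in front of the lip, fingers one above the other. From there I insert, touch the lip from below, drop a little and sweep left to find the catch.

```bash
cat > h.py <<'E'
from rig import r, planner, vision, find_in, sensors
import cv2, numpy as np
from scipy.spatial.transform import Rotation as Ro
v=np.load("box.npy"); R=Ro.from_euler('z',v[2]).as_matrix()
def W(b): return R@np.array(b)+[v[0],v[1],0]
def Bx(): return R.T@(np.array(sensors.get_tool_pos())-[v[0],v[1],0])
def T(pitch=6):  # tool z forward, pitched down; tool y ~ down
    return R@Ro.from_euler('y',pitch,degrees=True).as_matrix()@np.array([[0,0,1],[1,0,0],[0,1,0]]).astype(float)@np.diag([-1,-1,1])
def st(m): print(m,"t%.1f"%sensors.get_t(),"tcp",(Bx()*1e3).round(1),"F",(R.T@np.array(sensors.get_contact_force())).round(2),flush=True)
def lin(b,**k):
    s=r.move_linear(W(b),**k); st(("STOP" if s else "ok")+str(np.round(b,3))); return s
E
cat > c.py <<'E'
from h import *
A=T(); print(A.round(2),np.linalg.det(A))
r.goto(W([-.18,-.078,.22]),A); st("pre")
r.move_gripper(.02)
lin([-.18,-.078,.086])
p=vision.get_image("side"); cv2.imwrite("pics/s2.png",p["img"][:,:,::-1])
if not lin([-.088,-.078,.086],max_speed=.08,stop_force=5):
    lin([-.088,-.078,.106],max_speed=.03,stop_force=1.5)
E
python3 c.py
```

```text
[[ 0.03 -0.1   0.99]
 [-1.   -0.    0.03]
 [ 0.   -0.99 -0.1 ]] 0.9999999999999994Traceback (most recent call last):
  File "c.py", line 3, in <module>
    r.goto(W([-.18,-.078,.22]),A); st("pre")
    ~~~~~~^^^^^^^^^^^^^^^^^^^^^^^
rig.IKError: the arm cannot take that pose within its joint ranges
```

```bash
cat > d.py <<'E'
from h import *
pts=[[-.18,-.078,.22],[-.18,-.078,.15],[-.16,-.078,.12],[-.16,-.078,.086],[-.13,-.078,.086],[-.088,-.078,.086],[-.088,.06,.086],[-.088,.06,.12],[-.07,.06,.16],[-.04,.06,.21],[.02,.06,.235],[.02,.0,.235],[-.06,.05,.235],[-.06,.05,.165],[0,.05,.165]]
for yaw in(-50,-30,-15,0,15,30,50):
  for pitch in(0,6,12):
    A=R@Ro.from_euler('z',yaw,degrees=True).as_matrix()@R.T@T(pitch)
    print(yaw,pitch,"".join("x" if planner.solve_ik(W(b),A) is None else "." for b in pts))
E
python3 d.py
```

```text
-50 0 ......xxxxx.xxx
-50 6 ......xxxxxxxxx
-50 12 ......xxxxxxxxx
-30 0 xx.............
-30 6 xx.............
-30 12 xxx............
-15 0 xx.............
-15 6 xxx............
-15 12 xxxx...........
0 0 x..............
0 6 xx.............
0 12 xxx............
15 0 ...............
15 6 ...............
15 12 ...............
30 0 ...............
30 6 ...............
30 12 ...............
50 0 ...............
50 6 ...............
50 12 ...............
```

```bash
sed -i "s/^    return R@Ro.from_euler('y',pitch/    return R@Ro.from_euler('z',15,degrees=True).as_matrix()@Ro.from_euler('y',pitch/" h.py; python3 c.py
```

```text
[[ 0.28 -0.1   0.95]
 [-0.96 -0.03  0.28]
 [ 0.   -0.99 -0.1 ]] 0.9999999999999992
pre t2.9 tcp [-180.   -78.9  220.1] F [ 0.31 -0.06 -0.64]
ok[-0.18  -0.078  0.086] t4.6 tcp [-180.   -78.    86.3] F [ 0.    0.02 -0.09]
ok[-0.088 -0.078  0.086] t5.9 tcp [-88.2 -78.1  86. ] F [-0.13 -0.7   0.17]
STOP[-0.088 -0.078  0.106] t6.2 tcp [-88.2 -78.2  88.8] F [-0.05  0.22 -0.51]
```

```bash
cat > e.py <<'E'
from h import *
r.wait(.2); st("settle")
lin([-.088,-.078,.108],max_speed=.02,stop_force=2.5)
r.wait(.2); st("settle")
p=vision.get_image("side"); cv2.imwrite("pics/s3.png",cv2.resize(p["img"][130:290,200:440,::-1],(720,480),interpolation=2))
E
python3 e.py
```

```text
settle t6.4 tcp [-88.3 -78.1  88.2] F [ 0.38 -0.67 -1.  ]
STOP[-0.088 -0.078  0.108] t6.8 tcp [-88.3 -78.1  90.8] F [-0.74  0.28 -1.84]
settle t7.0 tcp [-88.3 -78.1  90.7] F [ 0.15 -0.43 -1.35]
```

View pics/s3.png

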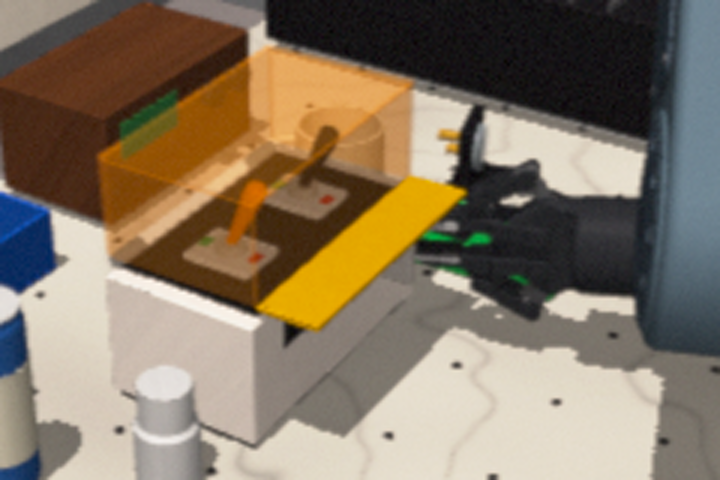

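The picture shows the fingers under the right end of the lip. Contact at z≈89 mm matches the expected height. Next I drop 4 mm and sweep left.

```bash
cat > f.py <<'E'
from h import *
lin([-.088,-.078,.0855],max_speed=.05)
r.wait(.1)
if lin([-.088,.06,.0855],max_speed=.03,stop_force=2.8):
    r.wait(.2); st("touch"); y=Bx()[1]
    if not lin([-.088,y+.006,.0855],max_speed=.03,stop_force=10): r.wait(.2); st("confirm")
E
python3 f.py
```

```text
ok[-0.088 -0.078  0.086] t7.3 tcp [-88.  -77.8  85.3] F [-0.61 -0.71 -0.18]
STOP[-0.088  0.06   0.086] t9.0 tcp [-87.8 -52.6  85.4] F [-2.5  -4.58  1.23]
touch t9.2 tcp [-87.8 -52.8  85.3] F [-1.79 -2.71  1.2 ]
ok[-0.088 -0.047  0.086] t9.6 tcp [-87.8 -47.7  85.5] F [-0.83 -5.59 -0.28]
confirm t9.8 tcp [-87.8 -47.8  85.5] F [-1.14 -4.92 -0.18]
```

Tongue found: first contact at TCP y≈-53, then a sustained spring force of about 5 N. Now push it to about 17 mm and lift with the cover.

```bash
cat > g.py <<'E'
from h import *
s=lin([-.088,-.0355,.0855],max_speed=.04,stop_force=7); r.wait(.1); st("pushed")
y=Bx()[1]
if y>-.040 and not lin([-.087,y,.100],max_speed=.04,stop_force=10):
    lin([-.086,y,.115],max_speed=.04,stop_force=10); r.wait(.1); st("lifted")
p=vision.get_image("side"); cv2.imwrite("pics/s4.png",cv2.resize(p["img"][130:290,200:440,::-1],(720,480),interpolation=2))
E
python3 g.py
```

```text
ok[-0.088 -0.036  0.086] t10.2 tcp [-87.5 -37.2  85.4] F [-0.82 -6.37  0.07]
pushed t10.3 tcp [-87.6 -37.3  85.4] F [-0.74 -8.43  1.48]
ok[-0.087 -0.037  0.1  ] t10.8 tcp [-87.  -38.1  99.2] F [-2.75 -5.14 -2.51]
ok[-0.086 -0.037  0.115] t11.3 tcp [-86.  -38.2 114.1] F [-2.76 -6.18 -4.31]
lifted t11.4 tcp [-86.  -38.2 114.1] F [-2.84 -5.74 -4.05]
```

View pics/s4.png

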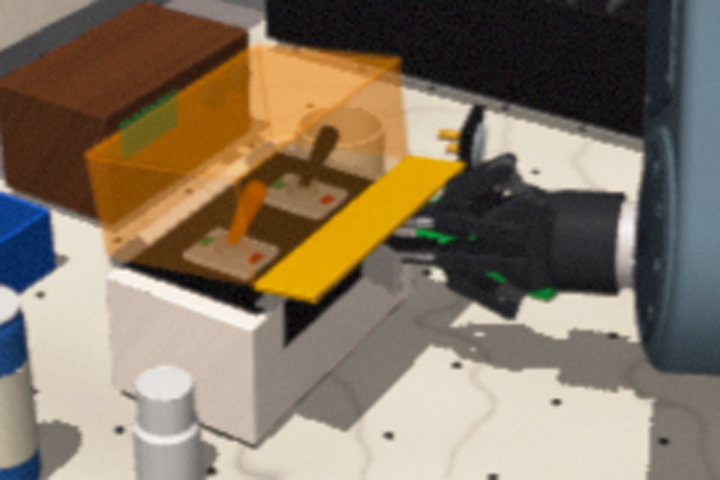

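The lip is clearly up and free. Next I follow the lip's arc, drifting to mid-box so the fingers pass between the toggles.

```bash
cat > k.py <<'E'
from h import *
b=Bx(); off=np.array([.002,0,.024]); c=b+off
h=np.array([.065,.115]); d=np.array([h[0]-c[0],c[2]-h[1]]); rr=np.hypot(*d); th=np.arctan2(d[1],d[0]); print(rr,th)
ts=np.linspace(th,1.33,10)[1:]
for i,t in enumerate(ts):
    y=b[1]+(0-b[1])*min(1,max(0,(i)/3))
    if lin([h[0]-rr*np.cos(t)-off[0],y,h[1]+rr*np.sin(t)-off[2]],max_speed=.09,stop_force=12): break
r.wait(.3)
p=vision.get_image("side"); cv2.imwrite("pics/s5.png",cv2.resize(p["img"][100:300,180:480,::-1],(720,480),interpolation=2))
E
python3 k.py
```

```text
0.15077051181287493 0.15376555649903018
ok[-0.082 -0.038  0.133] t11.8 tcp [-81.9 -37.4 133.3] F [-1.04 -1.03 -0.09]
ok[-0.075 -0.025  0.152] t12.2 tcp [-75.1 -24.6 151.6] F [-0.42  0.39  0.29]
ok[-0.066 -0.013  0.169] t12.7 tcp [-65.9 -12.5 169.2] F [0.1  0.45 0.22]
ok[-0.055  0.     0.185] t13.1 tcp [-54.6   0.2 185.4] F [0.29 0.08 0.02]
ok[-0.041  0.     0.2  ] t13.4 tcp [-4.130e+01 -1.000e-01  1.999e+02] F [ 0.23  0.18 -1.09]
ok[-0.026  0.     0.213] t13.8 tcp [-2.630e+01  2.000e-01  2.125e+02] F [-0.09 -0.74 -0.99]
ok[-0.01   0.     0.223] t14.2 tcp [-9.500e+00  2.000e-01  2.232e+02] F [-0.15  1.23 -0.34]
ok[0.008 0.    0.231] t14.5 tcp [  8.3   0.3 231.5] F [-1.05 -0.1  -0.36]
ok[0.027 0.    0.237] t14.9 tcp [ 27.1   0.3 237.4] F [-0.66  0.31  0.41]
```

View pics/s5.png

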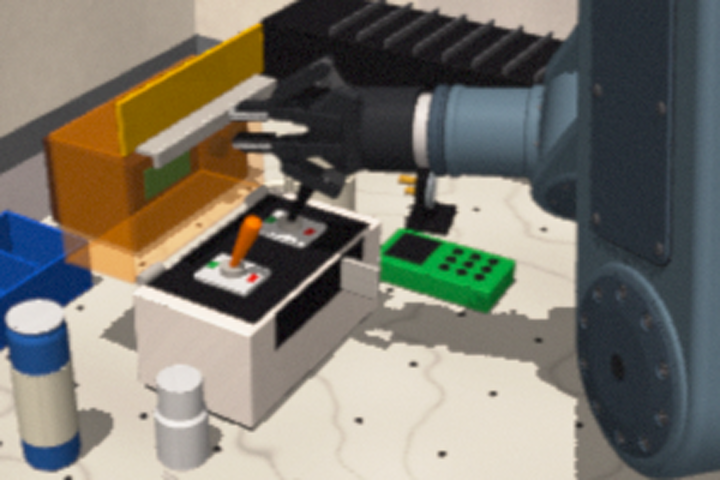

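The cover is fully open, and both toggles lean to the front: orange near (245,240), black near (297,200). Now back off, close the fingers and push the orange bat to the rear.

```bash
cat > l.py <<'E'
from h import *
lin([-.09,0,.237],max_speed=.15)
r.move_gripper(0)
lin([-.09,.05,.168],max_speed=.15)
if not lin([-.045,.05,.168],max_speed=.08,stop_force=10):
    lin([.006,.05,.168],max_speed=.06,stop_force=15)
r.wait(.2); st("push")
lin([-.08,.05,.168],max_speed=.12)
lin([-.13,.03,.25],max_speed=.12); r.wait(.3)
p=vision.get_image("side"); a=p["img"][100:300,180:480,::-1]
cv2.imwrite("pics/s6.png",cv2.resize(a,(720,480),interpolation=2))
E
python3 l.py
```

```text
ok[-0.09   0.     0.237] t16.2 tcp [-89.7  -0.5 237.2] F [ 0.99 -0.83 -0.46]
ok[-0.09   0.05   0.168] t17.2 tcp [-89.8  49.8 168.1] F [-0.06 -0.11  0.86]
ok[-0.045  0.05   0.168] t17.9 tcp [-45.2  50.2 168.2] F [-0.1  -0.06 -0.59]
ok[0.006 0.05  0.168] t18.9 tcp [  5.7  50.2 167.8] F [-0.38  0.31  0.53]
push t19.1 tcp [  5.8  49.9 167.9] F [-1.64  0.37 -0.7 ]
ok[-0.08   0.05   0.168] t20.0 tcp [-79.7  49.5 168.2] F [-0.04  0.95 -0.42]Traceback (most recent call last):
  File "l.py", line 9, in <module>
    lin([-.13,.03,.25],max_speed=.12); r.wait(.3)
    ~~~^^^^^^^^^^^^^^^^^^^^^^^^^^^^^^
  File "h.py", line 11, in lin
    s=r.move_linear(W(b),**k); st(("STOP" if s else "ok")+str(np.round(b,3))); return s
rig.IKError: the arm cannot follow that straight line within its joint ranges
```

```bash
cat > m.py <<'E'
from h import *
lin([-.09,.0,.2],max_speed=.12); r.wait(.3); st("rest")
p=vision.get_image("side"); a=p["img"][100:300,180:480,::-1]
cv2.imwrite("pics/s6.png",cv2.resize(a,(720,480),interpolation=2))
E
python3 m.py
```

```text
ok[-0.09  0.    0.2 ] t20.6 tcp [-90.    0.4 199.9] F [-0.12  0.    0.04]
rest t20.9 tcp [-90.1   0.8 199.6] F [-0.67  0.31  0.28]
```

View pics/s6.png

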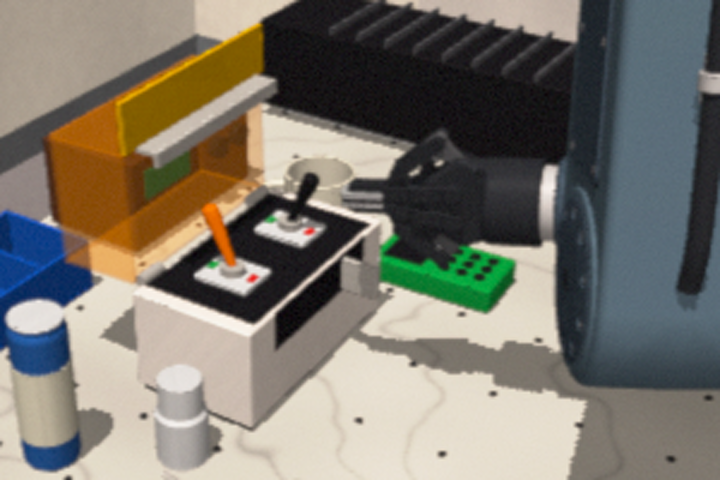

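The orange bat now leans to the rear (210,210), the black one still leans to the front (310,185), and the cover stands open. The robot is clear of everything and the surroundings haven't moved.

```bash
python3 -c "
from rig import r
print(r.job_done())"
```

```text
the job is handed in; nothing more can be done
None
```

The job is handed in at about 21 s of the 54 s allowed: the last picture shows the cover fully open, the orange fan toggle over to its rear (on) side, the black lamp toggle still off, nothing around the box disturbed and the arm clear; no verdict was returned.

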